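# Shut and clip down a food box

### The job

Press the food box's lid fully shut, then fold its three clips (front, left and right) down and push each gently until it snaps under its keeper and stays shut by itself. The clips are thin plastic and must not be forced; leave the mug, tin and jar where they are.

Things in the scene. Friction and masses are not known exactly. Their poses are not given: they have to be found in the camera images.
- box: White rectangular plastic food box, fixed to the worktop: 120 mm deep (its x), 170 mm wide (its y), 75 mm high. Origin at the centre of its underside; z up, its front side with the front clip faces its -x, its left clip is on its +y side, its right clip on its -y side. The lid's hinge axis runs along the box's y at box x = +66 mm, z = 79 mm.
- lid (a joint): Angle (rad) of the grey lid about its hinge at the far (+x) rim: 0 fully shut, larger = front raised. It starts ajar and stays at any angle (stiff hinge, 3 to 4 N pressed at the front); at 0 it lands on a rubber seal (about 18 N per mm at the front edge for about 1 mm, then solid; come down slowly). More than 20 N breaks it: about 9 N is enough.
- lid_press (a point): Point on top of the lid, on its centre line 34 mm behind its front edge (105 mm from the lid's hinge axis): a good place to press. With the lid shut the surface there is flat, at z = 86 mm. The lid is 196 mm wide.
- clip_front (a joint): Angle (rad) of the front clip, a grey flap hinged at the lid's front edge: 0 = hanging straight down, 1.57 = sticking straight out. Snapped shut it reads between 0 and 0.52, as its keeper sits. A weak spring lifts an unsnapped clip back to about 0.8 or more; it starts at 0.95 to 1.45. Left and right clips are alike.
- clip_front_hinge (a point): Middle of the front clip's hinge axis (box frame, lid shut: x = -78, y = 0, z = 79 mm). Flap 60 mm wide, 4 mm thick, centred on the axis, reaching 42 mm from it. The point's -x is the outer face's normal, its -z runs along the flap to the free end. A hook inside, 25 mm from the axis, reaches 18 mm in and snaps under the keeper's ridge.
- clip_front_tab (a point): Point on the outer face of the front clip, 35 mm from the hinge axis, where a finger pushes it. Snapping takes 4 to 13 N here; 5 mm past the snap the hook meets a rubber strip (25 N per mm for 2.5 mm, then solid). More than 20 N cracks a clip: stop at about 15 N. All clips alike.
- clip_left (a joint): Angle of the left clip (on the box's +y side), values as for the front clip. The keepers on the box (ridge and rubber strip, one behind each clip) each sit up to 6 mm nearer to or farther from the wall than nominal (nominal: shut at 0.26); this is not measured, so the end must be felt by force.
- clip_left_hinge (a point): Middle of the left clip's hinge axis (box frame, lid shut: x = 0, y = +103, z = 79 mm); flap as the front one but 50 mm wide. Axes as for the front clip: -x is the outer face normal, -z along the flap.
- clip_left_tab (a point): Point on the outer face of the left clip, 35 mm from its hinge axis.
- clip_right (a joint): Angle of the right clip (on the box's -y side), same mechanism and values as the front clip.
- clip_right_hinge (a point): Middle of the right clip's hinge axis (box frame, lid shut: x = 0, y = -103, z = 79 mm); flap 50 mm wide, axes as for the others.
- clip_right_tab (a point): Point on the outer face of the right clip, 35 mm from its hinge axis.
- mug: Striped mug, 84 mm across, 89 mm high, standing to the right of the box; a bystander. Origin at the centre of its underside.
- low_tin: Low round food tin, 86 mm across, 40 mm high, to the left of the box; a bystander. Origin at the centre of its underside.
- jar: Jar with a dark lid, 62 mm across, 101 mm high, beyond the box to the right; a bystander. Origin at the centre of its underside.

How it is judged:
By the outcome, as a careful person would: the job done as asked, in the order asked, and still so for the second after the job is handed in, with the robot touching nothing.
It also fails if it takes over 54 s, if anything falls off the work surface, if the arm or the gripper's body presses on something with over 40 N, if the wrist force passes 120 N, or if a joint passes its speed limit or range.

### The arm

A 6-joint arm with a two-finger parallel gripper is mounted at the origin on a cart in front of the work surface, level with it; the furniture and walls round the work are solid. World frame = base frame: x ahead of the robot, y to its left, z up, the work surface at z = 0. Lengths are in mm, angles in rad, forces in N, time in s.
With the tool pointing down it reaches from about 275 to 1000 mm from the base axis. Payload 8.4 kg.
Tool frame: the origin (TCP) lies midway between the tips of the shut fingers; the grasp point (between the pads) lies r.grasp_offset behind it (r.grasp_offset is the distance from the TCP to the grasp point, in mm); z points along the fingers, y is the direction in which the jaws open and shut (so a half turn about z gives the same grasp; the last joint's range is limited). The gripper opens to 85 mm and grips with 20 to 120 N. Pads are 22 mm wide; open, the fingers measure 114 mm over their backs; the gripper's body (76 mm by 85 mm) begins 54 mm behind the grasp point. The pads swing forward as they close: fully open they stand 13 mm farther back than shut.
Start: joints at [-1.142, 0.353, 1.633, -0, 1.155, -0.002], TCP at [260.998, -567.898, 231.281] pointing down, gripper open.
Joint ranges: [-2.63, 2.63], [-0.92, 2.1], [0.06, 2.66], [-1.3, 4.44], [0, 2.69], [-3.02, 3.02]. Speed limits (rad/s): [2.22, 2.22, 2.79, 3.14, 3.14, 3.14].

### API

Orientations are given as [roll, pitch, yaw] about the fixed x, y, z axes, in that order (R = Rz(yaw) Ry(pitch) Rx(roll)).
In Python, from rig import r gives the robot as it stands.
- The arm moves only by the tool jog_arm, never from a script. Its argument "series" is a list that holds one entry, the list of rows, each a list of 7 numbers: the shift along the tool's x, y, z in cm, then the turn, a rotation vector about the tool's x, y, z in degrees, then the finger opening in cm, from 0 to 8.54. A call has 1 to 5 rows; each row is the pose to reach, as a shift and turn from the pose commanded when the call began, along the tool's axes at that moment; what a row does not reach only later rows make up. A row lasts 1/8 s, in which the tool goes at most 62.5 mm and 10.7 degrees, less where a joint would pass 70% of its speed; a pose out of reach is approached as far as the arm can. A call with a gripper value outside its range is refused whole. The fingers move at their own pace and stop on an object; "newtons" is the grip in N (left out, the last holds). Time passes only in rows, so rows that repeat a pose let the fingers close. It gives the time, the measured TCP pose, the force and the opening at its end, in the units of the state.
- r.sense(): the state, without advancing time (a new reading comes with each control period).
- r.grab_frame(name): name is "side" or "top"; returns the picture (384x512x3 uint8, red, green, blue); there is no depth.
- r.calibration(name): a dict with "mtx" (3x3 intrinsics, pixels), "origin" and "attitude" of the camera in the world. Camera axes: x right, y down, z forward; pixel columns grow to the right and rows downward; lengths in mm; the calibration is good to about 2 mm. A picture is of the moment at which its call begins. calibration takes no time and is no camera call.
- r.sign_off(): hands the job in, once; it reports no verdict.
The state is a dict: "clock": time; "qpos": joint angles; "qvel": joint speeds; "joint_efforts": joint torques, N m; "eef_pos": TCP position; "tcp_rot": TCP orientation; "contact_force": force on the tool from outside, world axes, zero at the start; "wrist_torque": the same for the moment, N m; "opening": opening from 0.0 (shut) to 1.0 (fully open).
Only numpy, scipy, OpenCV 4.12 (cv2) and the standard library are available. Lean on these libraries where they do the work, as an engineer would, in place of code of your own. Each camera call takes 0.05 s, during which the arm holds its last target.

## Working session

There is one attempt and no reset: what is moved stays moved. The work goes in short steps, Python scripts to look and compute and a tool call to move; the robot and the scene stay as the last step left them, time stands still between calls to the robot, and variables do not carry over. Pictures are saved under pics/ and viewed, and the job is handed in when it is done.

Besides the shell and the picture viewer there is one more tool, called by a JSON object that holds its "api" and its "payload". jog_arm: Moves the arm, as the interface text tells. Its arguments: {"type":"object","properties":{"series":{"type":"array","items":{"type":"array","items":{"type":"array","items":{"type":"number"}}}},"newtons":{"type":"number"}},"required":["series"]}

```bash
ls; mkdir -p pics
python3 - <<'E'
from rig import r
import cv2
for n in("side","top"):
    im=r.grab_frame(n);cv2.imwrite(f"pics/{n}0.png",im[:,:,::-1]);c=r.calibration(n);print(n,c)
print(r.sense(), r.grasp_offset)
E
```

```text
pics
side {'mtx': array([[444.27341609,   0.        , 250.17307102],
       [  0.        , 444.27341609, 194.11631825],
       [  0.        ,   0.        ,   1.        ]]), 'origin': array([ 257.96747692,  984.77390251, 1105.06685071]), 'attitude': array([-2.31750435, -0.00844912, -2.83334325])}
top {'mtx': array([[421.17985034,   0.        , 253.52993831],
       [  0.        , 421.17985034, 188.22840674],
       [  0.        ,   0.        ,   1.        ]]), 'origin': array([ 356.86334685,  -64.24296561, 1207.56739005]), 'attitude': array([-2.93678482, -0.00645468, -1.62828649])}
{'clock': 0.1, 'qpos': array([-1.14237492e+00,  3.53565021e-01,  1.63405037e+00,  4.02727051e-05,
        1.15519548e+00, -2.36112343e-03]), 'qvel': array([-9.02727693e-05, -9.20297067e-04, -1.55708009e-03, -7.67499475e-04,
        1.45227112e-03, -1.09975550e-03]), 'joint_efforts': array([ 6.08104783e-04, -6.06357908e+01, -3.42818213e+01, -1.00345937e-05,
        3.85900377e-03, -3.17928834e-05]), 'eef_pos': array([ 260.84805268, -567.50262853,  230.64943181]), 'tcp_rot': array([-3.14037452e+00, -3.97008744e-05,  4.30766224e-01]), 'contact_force': array([ 0.2309236 ,  0.24745755, -0.71230632]), 'wrist_torque': array([0.019347  , 0.02007494, 0.02203231]), 'opening': 1.0008754345004387} 18.700000000000003
```

View pics/side0.png

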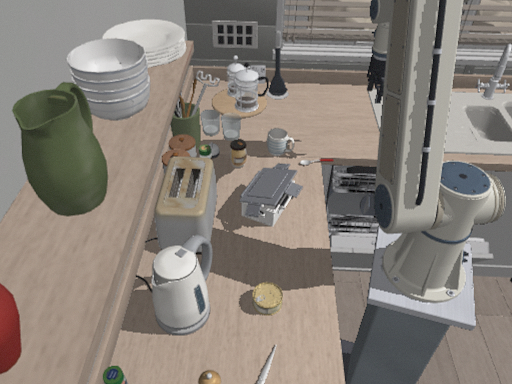

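View pics/top0.png

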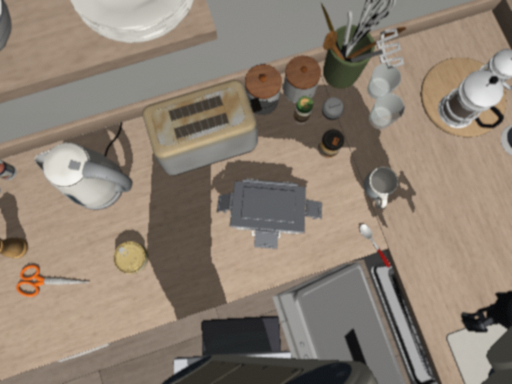

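Run:
```python
import cv2
a=cv2.imread("pics/top0.png")[160:270,200:340];cv2.imwrite("pics/topc.png",cv2.resize(a,None,fx=5.7,fy=5.4,interpolation=3))
a=cv2.imread("pics/side0.png")[150:240,220:320];cv2.imwrite("pics/sidec.png",cv2.resize(a,None,fx=6,fy=6,interpolation=3))
```

```text
(no output)
```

View pics/topc.png

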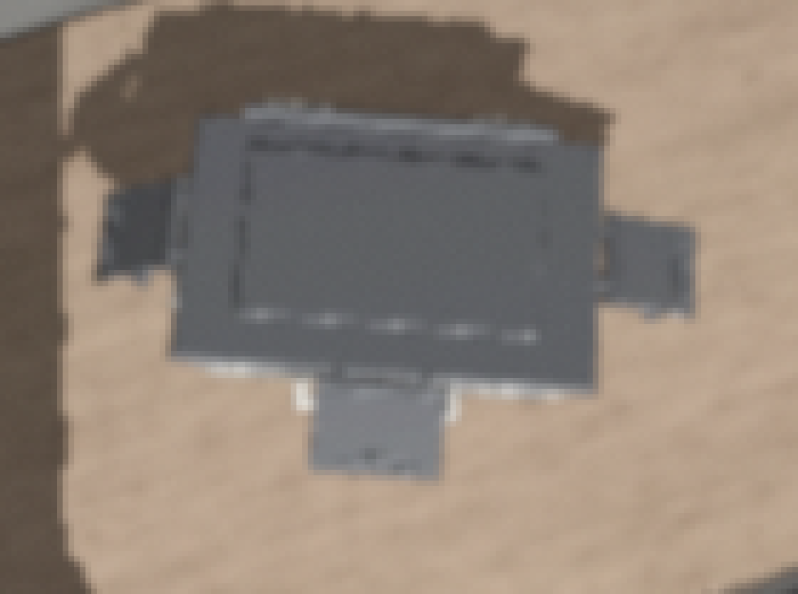

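View pics/sidec.png

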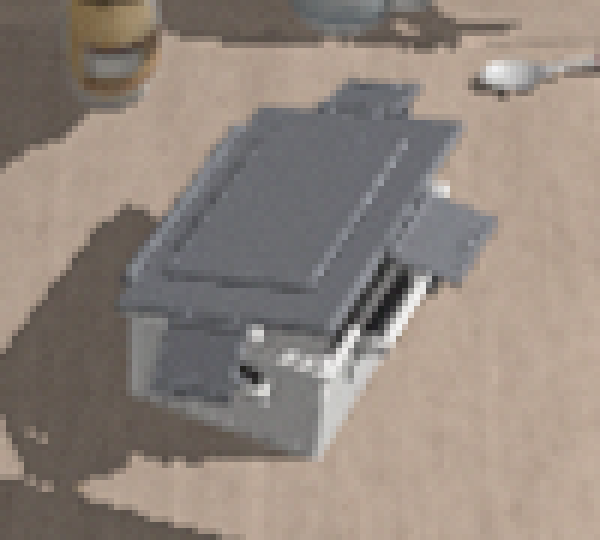

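```bash
cat > h.py <<'E'
import numpy as np
from scipy.spatial.transform import Rotation as R
from scipy.optimize import least_squares
from rig import r
C={n:r.calibration(n) for n in("side","top")}
def proj(n,p):
    c=C[n];q=R.from_euler('xyz',c['attitude']).as_matrix().T@(np.asarray(p,float)-c['origin'])
    u=c['mtx']@q;return u[:2]/u[2]
def lidp(th,p): # p in box frame at lid shut
    d=np.array(p,float)-[66,0,79]
    return np.array([d[0]*np.cos(th)+d[2]*np.sin(th)+66,p[1],-d[0]*np.sin(th)+d[2]*np.cos(th)+79])
def world(b,p): return R.from_euler('z',b[2]).apply(p)+[b[0],b[1],0]
def clip(w,a,rr,s,t=0): # rr along, s along width, t outward normal
    o=rr*np.sin(a)+t*np.cos(a);z=79-rr*np.cos(a)+t*np.sin(a)
    return {'f':[-78-o,s,z],'l':[s,103+o,z],'r':[s,-103-o,z]}[w]
E
cat > fit.py <<'E'
from h import *
T=lambda u,v:(200+u/5.7-.5+.0,160+v/5.4-.5)
S=lambda u,v:(220+u/6-.5,150+v/6-.5)
obs=[('top','L',(-73,98,86),T(172,355)),('top','L',(-73,-98,86),T(595,390)),
('side','L',(-73,98,86),S(330,333)),('side','L',(-73,-98,86),S(462,125)),
('side','B',(-60,85,0),S(318,458)),('side','B',(60,85,0),S(133,393)),
('top','f',(42,30),T(312,470)),('top','f',(42,-30),T(440,478)),('side','f',(42,-30),S(497,215)),('side','f',(42,30),S(460,285)),
('top','l',(42,-25),T(95,278)),('top','l',(42,25),T(108,188)),('side','l',(42,-25),S(230,400)),('side','l',(42,25),S(155,390)),
('top','r',(42,25),T(693,230)),('top','r',(42,-25),T(690,318)),('side','r',(42,25),S(350,82)),('side','r',(42,-25),S(418,86))]
def f(x):
    o=[]
    for n,k,p,uv in obs:
        if k=='B':q=p
        elif k=='L':q=lidp(x[3],p)
        else:q=lidp(x[3],clip(k,x['flr'.index(k)+4],*p))
        o.append(proj(n,world(x[:3],q))-uv)
    return np.ravel(o)
s=least_squares(f,[450,-80,0,.2,1.2,1.2,1.2],loss='soft_l1',x_scale=[100,100,1,1,1,1,1])
print(np.round(s.x,3));print(np.round(f(s.x).reshape(-1,2),1))
J=s.jac;print(np.round(np.sqrt(np.diag(np.linalg.inv(J.T@J))),3))
E
python3 fit.py
```

```text
[ 5.4035e+02 -1.2166e+02 -1.3900e-01  2.2100e-01  1.3870e+00  1.0100e+00
  1.3080e+00]
[[-0.6  0.7]
 [ 0.5  0.4]
 [-0.2 -0.9]
 [ 0.  -1.3]
 [-0.4 -0.3]
 [-1.1 -0.5]
 [-0.6  0.4]
 [ 0.1  0.8]
 [ 0.2  0.3]
 [-0.1 -0.5]
 [ 0.1  0.6]
 [-0.1  0.4]
 [-0.6  0.6]
 [-1.6 -0. ]
 [ 0.1 -0.7]
 [ 0.4  0.2]
 [-0.9 -0. ]
 [ 0.3  0.7]]
[1.066 1.125 0.007 0.027 0.142 0.072 0.067]
```

```bash
cat >> h.py <<'E'
B=np.array([540.35,-121.66,-.139])
def go(p,yaw=None,box=True,start=None):
    s=r.sense();R0=R.from_euler('xyz',s['tcp_rot'])
    if box:p=world(B,p)
    d=R0.inv().apply(np.array(p)-s['eef_pos'])/10
    Rt=R0 if yaw is None else R.from_euler('xyz',[np.pi,0,yaw])
    print('shift',np.round(d,2),'rot',np.round(np.degrees((R0.inv()*Rt).as_rotvec()),1))
def st():
    s=r.sense();bp=R.from_euler('z',-B[2]).apply(s['eef_pos']-[B[0],B[1],0]);f=R.from_euler('z',-B[2]).apply(s['contact_force'])
    print('t',round(s['clock'],2),'box',np.round(bp,1),'Fbox',np.round(f,2),'yaw',round(s['tcp_rot'][2],3),'rot',np.round(s['tcp_rot'],3),'q',np.round(s['qpos'],2))
def ray(n,uv,z):
    c=C[n];d=R.from_euler('xyz',c['attitude']).apply(np.linalg.inv(c['mtx'])@[*uv,1]);return c['origin']+d*(z-c['origin'][2])/d[2]
E
python3 - <<'E'
from h import *
for nm,n,uv,z in(('mug','top',(383,181),89),('tin','top',(130,256),40),('jar','top',(332,141),101),('spoon','top',(366,232),5),('toaster','top',(170,170),80)):
    w=ray(n,uv,z);print(nm,w.round(),(R.from_euler('z',-B[2]).apply(w-[B[0],B[1],0])).round())
go((-39,0,150),1.432)
go((-39,0,150),-.139)
E
```

```text
mug [ 589. -439.   89.] [  92. -307.   89.]
tin [429. 262.  40.] [-164.  365.   40.]
jar [ 706. -308.  101.] [ 190. -161.  101.]
spoon [ 460. -400.    5.] [ -41. -287.    5.]
toaster [654. 142.  80.] [ 76. 277.  80.]
shift [ 40.73 -30.93   8.1 ] rot [ -0.1  -0.  -57.4]
shift [ 40.73 -30.93   8.1 ] rot [-0.1  0.  32.6]
```

{"api": "jog_arm", "payload": {"series": [[[5, -4, 0, 0, 0, 7, 0], [10, -7.5, 0, 0, 0, 14, 0], [15, -11.5, 0, 0, 0, 22, 0], [20, -15, 0, 0, 0, 30, 0], [25, -19, 0, 0, 0, 32.6, 0]]], "newtons": 60}}

```text
clock: 0.72
eef_pos: [408.7, -290.5, 231.2]
tcp_rot: [-3.142, -0.0, -0.141]
contact_force: [1.3, 0.3, 0.1]
opening: 0.004
```

Run:
```python
from h import *
st();go((-39,0,150),-.139)
```

```text
t 0.72 box [-106.9 -185.5  231.2] Fbox [1.26 0.44 0.06] yaw -0.141 rot [-3.142 -0.    -0.141] q [-0.62  0.16  1.89  0.    1.09  1.09]
shift [  6.75 -18.56   8.12] rot [-0.  -0.  -0.1]
```

{"api": "jog_arm", "payload": {"series": [[[2, -5, 0, 0, 0, 0, 0], [4, -10, 0, 0, 0, 0, 0], [6, -15, 3, 0, 0, 0, 0], [6.75, -18.5, 6, 0, 0, 0, 0], [6.75, -18.5, 8.5, 0, 0, 0, 0]]]}}

```text
clock: 1.35
eef_pos: [500.7, -116.0, 145.0]
tcp_rot: [-3.141, 0.001, -0.135]
contact_force: [-0.2, -0.4, -0.1]
opening: 0.0
```

Run:
```python
from h import *
st();go((-39,0,120),-.139)
```

```text
t 1.35 box [-4.00e+01  1.00e-01  1.45e+02] Fbox [-0.17 -0.39 -0.14] yaw -0.135 rot [-3.141e+00  1.000e-03 -1.350e-01] q [-0.23  0.29  1.95  0.    0.91  1.47]
shift [0.1  0.01 2.5 ] rot [-0.   0.   0.2]
```

{"api": "jog_arm", "payload": {"series": [[[0, 0, 1.5, 0, 0, 0, 0], [0, 0, 3.0, 0, 0, 0, 0], [0, 0, 3.4, 0, 0, 0, 0], [0, 0, 3.8, 0, 0, 0, 0], [0, 0, 4.2, 0, 0, 0, 0]]]}}

```text
clock: 1.98
eef_pos: [500.6, -118.7, 104.6]
tcp_rot: [3.141, -0.001, -0.139]
contact_force: [-1.0, 0.5, 2.9]
opening: -0.003
```

{"api": "jog_arm", "payload": {"series": [[[0, 0, 0.25, 0, 0, 0, 0], [0, 0, 0.5, 0, 0, 0, 0], [0, 0, 0.75, 0, 0, 0, 0], [0, 0, 1.0, 0, 0, 0, 0], [0, 0, 1.25, 0, 0, 0, 0]]]}}

```text
clock: 2.6
eef_pos: [500.4, -118.4, 91.6]
tcp_rot: [-3.142, 0.0, -0.138]
contact_force: [-1.4, -0.3, 2.3]
opening: -0.003
```

Run:
```python
from h import *
st();go((-39,0,90),-.139)
```

```text
t 2.6 box [-40.   -2.3  91.6] Fbox [-1.37 -0.45  2.3 ] yaw -0.138 rot [-3.142  0.    -0.138] q [-0.24  0.37  1.98  0.    0.79  1.47]
shift [ 0.1  -0.23  0.16] rot [-0.  0.  0.]
```

{"api": "jog_arm", "payload": {"series": [[[0, 0, 0.1, 0, 0, 0, 0], [0, 0, 0.2, 0, 0, 0, 0], [0, 0, 0.3, 0, 0, 0, 0], [0, 0, 0.35, 0, 0, 0, 0]]]}}

```text
clock: 3.1
eef_pos: [500.4, -118.4, 88.3]
tcp_rot: [-3.142, -0.0, -0.138]
contact_force: [-1.6, 1.5, 1.6]
opening: -0.001
```

{"api": "jog_arm", "payload": {"series": [[[0, 0, 0.05, 0, 0, 0, 0], [0, 0, 0.1, 0, 0, 0, 0]]]}}

```text
clock: 3.35
eef_pos: [500.4, -118.4, 87.3]
tcp_rot: [-3.142, 0.0, -0.138]
contact_force: [-2.3, 1.0, 2.1]
opening: -0.004
```

{"api": "jog_arm", "payload": {"series": [[[0, 0, 0.04, 0, 0, 0, 0], [0, 0, 0.08, 0, 0, 0, 0]]]}}

```text
clock: 3.6
eef_pos: [500.4, -118.4, 86.5]
tcp_rot: [3.142, 0.0, -0.138]
contact_force: [-1.0, 1.6, 2.5]
opening: 0.0
```

{"api": "jog_arm", "payload": {"series": [[[0, 0, 0.03, 0, 0, 0, 0], [0, 0, 0.05, 0, 0, 0, 0], [0, 0, 0.05, 0, 0, 0, 0]]]}}

```text
clock: 3.98
eef_pos: [500.4, -118.4, 86.0]
tcp_rot: [3.142, -0.0, -0.138]
contact_force: [-1.8, 0.6, 2.6]
opening: -0.0
```

{"api": "jog_arm", "payload": {"series": [[[0, 0, 0.03, 0, 0, 0, 0], [0, 0, 0.05, 0, 0, 0, 0], [0, 0, 0.05, 0, 0, 0, 0]]]}}

```text
clock: 4.35
eef_pos: [500.4, -118.4, 85.8]
tcp_rot: [-3.142, 0.0, -0.138]
contact_force: [-2.8, 0.3, 6.6]
opening: -0.001
```

{"api": "jog_arm", "payload": {"series": [[[0, 0, 0.02, 0, 0, 0, 0], [0, 0, 0.02, 0, 0, 0, 0]]]}}

```text
clock: 4.6
eef_pos: [500.4, -118.4, 85.7]
tcp_rot: [-3.142, 0.0, -0.138]
contact_force: [-3.3, 1.6, 8.6]
opening: 0.003
```

{"api": "jog_arm", "payload": {"series": [[[0, 0, 0.02, 0, 0, 0, 0], [0, 0, 0.02, 0, 0, 0, 0], [0, 0, 0.02, 0, 0, 0, 0]]]}}

```text
clock: 4.97
eef_pos: [500.4, -118.4, 85.6]
tcp_rot: [3.142, -0.0, -0.138]
contact_force: [-4.2, 2.0, 10.1]
opening: -0.001
```

{"api": "jog_arm", "payload": {"series": [[[0, 0, -0.3, 0, 0, 0, 0], [0, 0, -2.5, 0, 0, 0, 0], [-4, 0, -2.5, 0, 0, 0, 0], [-8.4, 0.2, -2.5, 0, 0, 0, 0], [-8.4, 0.2, -2.5, 0, 0, 0, 0]]]}}

```text
clock: 5.6
eef_pos: [413.9, -108.3, 109.8]
tcp_rot: [-3.141, 0.002, -0.139]
contact_force: [0.1, -0.6, 0.7]
opening: 0.0
```

Run:
```python
from h import *
import cv2
st();go((-124,0,85),-.139)
for n,(a,b,c,d) in(("side",(150,240,220,340)),("top",(160,270,200,340))):
    im=r.grab_frame(n)[a:b,c:d,::-1];cv2.imwrite(f"pics/{n}1.png",cv2.resize(im,None,fx=5,fy=5,interpolation=3))
```

```text
t 5.6 box [-127.1   -4.3  109.8] Fbox [ 0.23 -0.59  0.7 ] yaw -0.139 rot [-3.141e+00  2.000e-03 -1.390e-01] q [-0.26  0.22  2.15 -0.    0.77  1.45]
shift [ 0.32 -0.43  2.48] rot [-0.   0.1  0. ]
```

View pics/side1.png

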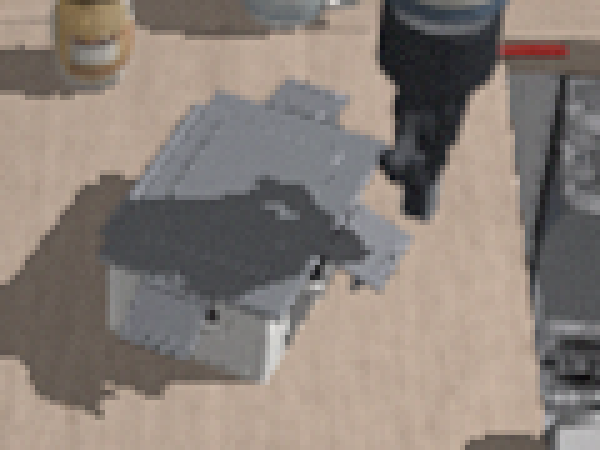

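View pics/top1.png

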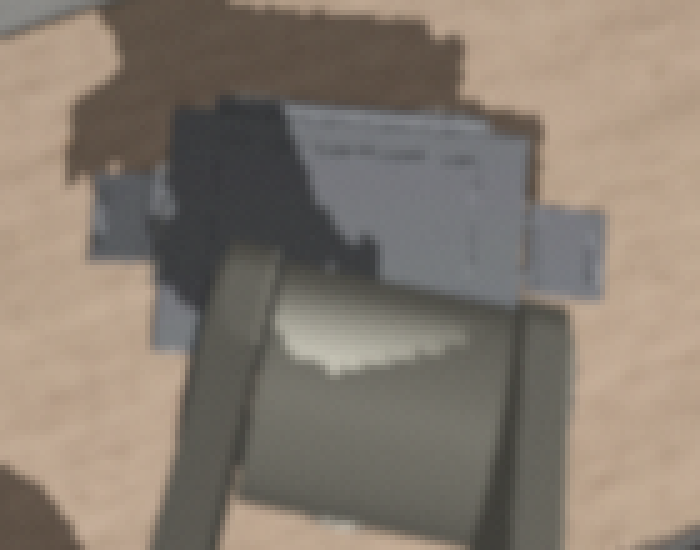

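Run:
```python
from h import *
for nm,p in(('tcp',(-127.1,-4.3,109.8)),('c-',clip('f',1.387,42,-30)),('c+',clip('f',1.387,42,30)),('h-',clip('f',1.387,0,-30))):
    print(nm,((proj('side',world(B,p))-[220,150]+.5)*5).round(0))
```

```text
tcp [416. 211.]
c- [414. 226.]
c+ [382. 281.]
h- [358. 200.]
```

{"api": "jog_arm", "payload": {"series": [[[0.3, -0.4, 0.8, 0, 0, 0, 0], [0.3, -0.4, 2.0, 0, 0, 0, 0], [0.3, -0.4, 3.0, 0, 0, 0, 0], [0.3, -0.4, 3.4, 0, 0, 0, 0]]]}}

```text
clock: 6.2
eef_pos: [420.0, -105.1, 74.9]
tcp_rot: [-3.141, 0.002, -0.138]
contact_force: [0.4, 0.2, 0.6]
opening: 0.002
```

Run:
```python
from h import *
st();go((-123,0,65),-.139)
```

```text
t 6.2 box [-121.5   -0.3   74.9] Fbox [0.33 0.22 0.58] yaw -0.138 rot [-3.141e+00  2.000e-03 -1.380e-01] q [-0.25  0.3   2.16  0.    0.69  1.46]
shift [-0.15 -0.03  0.99] rot [-0.   0.1  0. ]
```

{"api": "jog_arm", "payload": {"series": [[[0, 0, 0.5, 0, 0, 0, 0], [0, 0, 1.0, 0, 0, 0, 0], [0.2, 0, 1.3, 0, 0, 0, 0], [0.4, 0, 1.6, 0, 0, 0, 0]]]}}

```text
clock: 6.7
eef_pos: [424.5, -105.8, 60.0]
tcp_rot: [-3.142, -0.0, -0.138]
contact_force: [-1.0, -0.0, 0.6]
opening: 0.002
```

Run:
```python
from h import *
import cv2
st()
for n,(a,b,c,d) in(("side",(150,240,220,340)),):
    im=r.grab_frame(n)[a:b,c:d,::-1];cv2.imwrite(f"pics/{n}2.png",cv2.resize(im,None,fx=5,fy=5,interpolation=3))
```

```text
t 6.7 box [-116.9   -0.4   60. ] Fbox [-0.99 -0.15  0.59] yaw -0.138 rot [-3.142 -0.    -0.138] q [-0.25  0.33  2.16  0.    0.65  1.46]
```

View pics/side2.png

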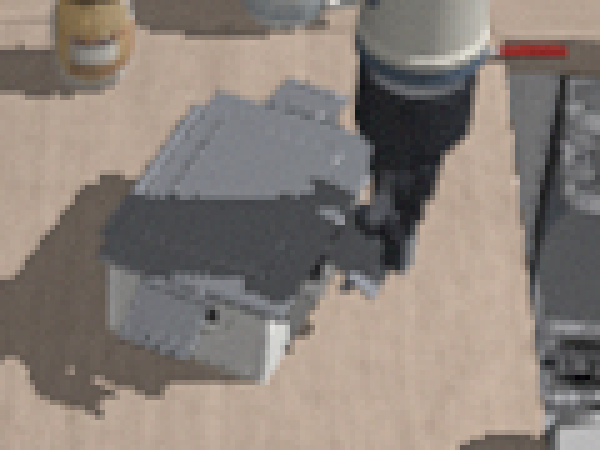

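{"api": "jog_arm", "payload": {"series": [[[0.2, 0, 0.3, 0, 0, 0, 0], [0.4, 0, 0.6, 0, 0, 0, 0], [0.55, 0, 0.8, 0, 0, 0, 0], [0.65, 0, 0.9, 0, 0, 0, 0], [0.75, 0, 1.0, 0, 0, 0, 0]]]}}

```text
clock: 7.38
eef_pos: [431.8, -106.8, 50.0]
tcp_rot: [-3.142, 0.0, -0.138]
contact_force: [-2.0, -0.2, 1.8]
opening: 0.001
```

Run:
```python
from h import *
st()
```

```text
t 7.38 box [-109.6   -0.3   50. ] Fbox [-1.91 -0.46  1.82] yaw -0.138 rot [-3.142  0.    -0.138] q [-0.25  0.36  2.15 -0.    0.63  1.46]
```

{"api": "jog_arm", "payload": {"series": [[[0.1, 0, 0.05, 0, 0, 0, 0], [0.2, 0, 0.1, 0, 0, 0, 0], [0.3, 0, 0.15, 0, 0, 0, 0]]]}}

```text
clock: 7.75
eef_pos: [434.2, -107.1, 48.4]
tcp_rot: [-3.141, 0.001, -0.138]
contact_force: [-3.1, 0.9, 0.5]
opening: 0.001
```

{"api": "jog_arm", "payload": {"series": [[[0.1, 0, 0.05, 0, 0, 0, 0], [0.15, 0, 0.1, 0, 0, 0, 0]]]}}

```text
clock: 8.0
eef_pos: [436.8, -107.6, 47.6]
tcp_rot: [3.142, -0.001, -0.138]
contact_force: [-0.7, 0.6, 0.7]
opening: -0.002
```

{"api": "jog_arm", "payload": {"series": [[[0.1, 0, 0.05, 0, 0, 0, 0], [0.15, 0, 0.05, 0, 0, 0, 0]]]}}

```text
clock: 8.25
eef_pos: [438.0, -107.7, 47.1]
tcp_rot: [3.142, -0.0, -0.138]
contact_force: [-1.7, 0.7, 1.0]
opening: -0.002
```

{"api": "jog_arm", "payload": {"series": [[[0.1, 0, 0.03, 0, 0, 0, 0], [0.15, 0, 0.05, 0, 0, 0, 0]]]}}

```text
clock: 8.5
eef_pos: [439.3, -107.9, 46.6]
tcp_rot: [-3.142, 0.0, -0.138]
contact_force: [-2.4, -0.3, 1.9]
opening: 0.001
```

{"api": "jog_arm", "payload": {"series": [[[0.1, 0, 0.03, 0, 0, 0, 0], [0.1, 0, 0.03, 0, 0, 0, 0]]]}}

```text
clock: 8.75
eef_pos: [439.5, -107.9, 46.2]
tcp_rot: [-3.141, 0.002, -0.138]
contact_force: [-4.4, 1.3, 3.6]
opening: -0.003
```

{"api": "jog_arm", "payload": {"series": [[[0.05, 0, 0.0, 0, 0, 0, 0], [0.1, 0, 0.0, 0, 0, 0, 0]]]}}

```text
clock: 9.0
eef_pos: [439.7, -107.8, 46.0]
tcp_rot: [-3.141, 0.003, -0.138]
contact_force: [-8.6, 0.2, 5.0]
opening: 0.0
```

{"api": "jog_arm", "payload": {"series": [[[0.05, 0, 0.0, 0, 0, 0, 0], [0.1, 0, 0.0, 0, 0, 0, 0]]]}}

```text
clock: 9.25
eef_pos: [439.9, -107.9, 45.9]
tcp_rot: [-3.141, 0.004, -0.138]
contact_force: [-10.3, -0.3, 6.5]
opening: 0.001
```

{"api": "jog_arm", "payload": {"series": [[[-0.3, 0, 0, 0, 0, 0, 0], [-1.5, 0, 0, 0, 0, 0, 0], [-4, 0, 0, 0, 0, 0, 0], [-4, 0, -3, 0, 0, 0, 0], [-4, 0, -7, 0, 0, 0, 0]]]}}

```text
clock: 9.88
eef_pos: [401.7, -102.6, 116.6]
tcp_rot: [-3.141, 0.001, -0.138]
contact_force: [1.2, 0.5, -0.6]
opening: 0.001
```

Run:
```python
from h import *
import cv2
st();go((0,170,140),1.432)
for n,(a,b,c,d) in(("side",(150,240,220,340)),("top",(160,270,200,340))):
    im=r.grab_frame(n)[a:b,c:d,::-1];cv2.imwrite(f"pics/{n}3.png",cv2.resize(im,None,fx=5,fy=5,interpolation=3))
```

```text
t 9.88 box [-139.9   -0.3  116.6] Fbox [ 1.12  0.65 -0.64] yaw -0.138 rot [-3.141e+00  1.000e-03 -1.380e-01] q [-0.25  0.19  2.17  0.    0.78  1.46]
shift [ 14.   -17.02  -2.36] rot [ -0.1   0.  -90. ]
```

View pics/side3.png

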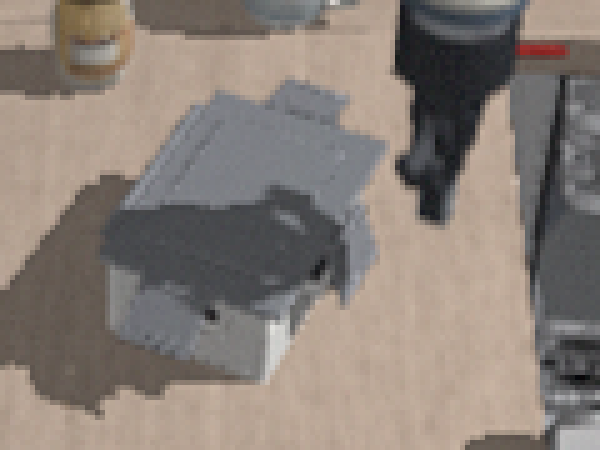

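Run:
```python
from h import *
for a in(.3,.4,.5,.8,.9):
  print(a,[((proj('side',world(B,clip('f',a,42,s)))-[220,150]+.5)*5).round(0) for s in(-30,30)])
```

```text
0.3 [array([371., 248.]), array([339., 302.])]
0.4 [array([376., 248.]), array([344., 303.])]
0.5 [array([382., 248.]), array([349., 302.])]
0.8 [array([396., 244.]), array([364., 299.])]
0.9 [array([400., 242.]), array([368., 297.])]
```

{"api": "jog_arm", "payload": {"series": [[[2, -3, -1, 0, 0, -10, 0], [4, -6, -1, 0, 0, -20, 0], [7, -9, -1, 0, 0, -30, 0], [10, -12, -1, 0, 0, -40, 0], [14, -15, -1, 0, 0, -50, 0]]]}}

```text
clock: 10.6
eef_pos: [562.4, 27.5, 125.5]
tcp_rot: [-3.142, 0.0, 0.741]
contact_force: [0.4, -0.9, -0.2]
opening: 0.0
```

Run:
```python
from h import *
st();go((0,147,100),1.432)
```

```text
t 10.6 box [  1.2 150.8 125.5] Fbox [ 0.49 -0.83 -0.22] yaw 0.741 rot [-3.142  0.     0.741] q [ 0.05  0.38  1.86 -0.    0.9   0.88]
shift [-0.36  0.15  2.55] rot [ -0.    0.  -39.6]
```

{"api": "jog_arm", "payload": {"series": [[[-0.3, 0.2, 0, 0, 0, -10, 0], [-0.3, 0.2, 0, 0, 0, -20, 0], [-0.3, 0.2, 0.8, 0, 0, -30, 0], [-0.3, 0.2, 1.6, 0, 0, -39.6, 0], [-0.3, 0.2, 2.5, 0, 0, -39.6, 0]]]}}

```text
clock: 11.22
eef_pos: [560.9, 23.0, 100.4]
tcp_rot: [3.141, -0.0, 1.425]
contact_force: [-0.7, -0.4, -0.6]
opening: -0.001
```

Run:
```python
from h import *
import cv2
st();go((0,146,70),1.432)
n="side";a,b,c,d=(150,240,220,340)
im=r.grab_frame(n)[a:b,c:d,::-1];cv2.imwrite(f"pics/{n}4.png",cv2.resize(im,None,fx=5,fy=5,interpolation=3))
for x in(.8,.9,1,1.1,1.2):
  print(x,[((proj('side',world(B,clip('l',x,42,s)))-[220,150]+.5)*5).round(0) for s in(-25,25)])
```

```text
t 11.22 box [  0.3 146.1 100.4] Fbox [-0.63 -0.46 -0.58] yaw 1.425 rot [ 3.141 -0.     1.425] q [0.04 0.42 1.88 0.   0.85 0.18]
shift [-0.01 -0.03  3.04] rot [ 0.  -0.  -0.4]
0.8 [array([188., 359.]), array([120., 335.])]
0.9 [array([186., 359.]), array([118., 335.])]
1 [array([185., 357.]), array([116., 333.])]
1.1 [array([183., 356.]), array([115., 331.])]
1.2 [array([182., 353.]), array([113., 329.])]
```

View pics/side4.png

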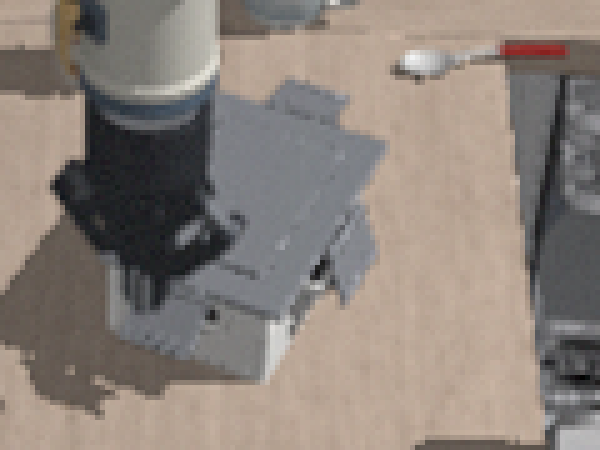

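{"api": "jog_arm", "payload": {"series": [[[0, 0, 1.2, 0, 0, 0, 0], [0, 0, 2.5, 0, 0, 0, 0], [0, 0, 3.2, 0, 0, 0, 0], [-0.05, 0, 3.7, 0, 0, 0, 0], [-0.3, 0, 4.15, 0, 0, 0, 0]]]}}

```text
clock: 11.9
eef_pos: [560.8, 20.1, 59.6]
tcp_rot: [3.141, -0.0, 1.426]
contact_force: [-0.5, 0.0, 2.8]
opening: 0.001
```

Run:
```python
from h import *
st()
```

```text
t 11.9 box [  0.6 143.2  59.6] Fbox [-0.46 -0.06  2.82] yaw 1.426 rot [ 3.141 -0.     1.426] q [0.03 0.48 1.9  0.   0.77 0.18]
```

{"api": "jog_arm", "payload": {"series": [[[-0.2, 0, 0.25, 0, 0, 0, 0], [-0.4, 0, 0.5, 0, 0, 0, 0], [-0.6, 0, 0.7, 0, 0, 0, 0], [-0.75, 0, 0.83, 0, 0, 0, 0], [-0.9, 0, 0.95, 0, 0, 0, 0]]]}}

```text
clock: 12.52
eef_pos: [559.5, 11.0, 50.4]
tcp_rot: [3.141, -0.0, 1.426]
contact_force: [0.1, 0.5, -0.1]
opening: 0.001
```

Run:
```python
from h import *
st()
```

```text
t 12.53 box [  0.6 134.1  50.4] Fbox [-0.01  0.5  -0.11] yaw 1.426 rot [ 3.141 -0.     1.426] q [0.02 0.49 1.91 0.   0.75 0.16]
```

{"api": "jog_arm", "payload": {"series": [[[-0.1, 0, 0.05, 0, 0, 0, 0], [-0.2, 0, 0.1, 0, 0, 0, 0]]]}}

```text
clock: 12.78
eef_pos: [559.3, 9.5, 49.4]
tcp_rot: [3.141, -0.001, 1.425]
contact_force: [1.0, 5.7, 0.8]
opening: -0.001
```

{"api": "jog_arm", "payload": {"series": [[[-0.1, 0, 0.05, 0, 0, 0, 0]]]}}

```text
clock: 12.9
eef_pos: [559.1, 8.6, 48.9]
tcp_rot: [3.141, -0.001, 1.425]
contact_force: [1.2, 4.9, 0.6]
opening: -0.001
```

{"api": "jog_arm", "payload": {"series": [[[-0.1, 0, 0.05, 0, 0, 0, 0]]]}}

```text
clock: 13.02
eef_pos: [559.0, 7.5, 48.3]
tcp_rot: [3.141, -0.001, 1.426]
contact_force: [1.2, 3.8, -0.2]
opening: 0.0
```

{"api": "jog_arm", "payload": {"series": [[[-0.1, 0, 0.04, 0, 0, 0, 0]]]}}

```text
clock: 13.15
eef_pos: [558.7, 6.3, 47.9]
tcp_rot: [3.141, -0.0, 1.426]
contact_force: [0.8, 2.7, 1.2]
opening: 0.001
```

{"api": "jog_arm", "payload": {"series": [[[-0.1, 0, 0.04, 0, 0, 0, 0]]]}}

```text
clock: 13.28
eef_pos: [558.4, 5.0, 47.4]
tcp_rot: [-3.141, 0.0, 1.426]
contact_force: [0.1, 1.1, 0.1]
opening: 0.004
```

{"api": "jog_arm", "payload": {"series": [[[-0.1, 0, 0.04, 0, 0, 0, 0]]]}}

```text
clock: 13.4
eef_pos: [558.1, 3.9, 47.0]
tcp_rot: [-3.141, 0.0, 1.426]
contact_force: [-0.3, 0.3, 0.2]
opening: 0.0
```

{"api": "jog_arm", "payload": {"series": [[[-0.1, 0, 0.03, 0, 0, 0, 0]]]}}

```text
clock: 13.52
eef_pos: [558.0, 3.0, 46.7]
tcp_rot: [-3.141, 0.0, 1.425]
contact_force: [0.1, 1.6, 0.9]
opening: 0.001
```

{"api": "jog_arm", "payload": {"series": [[[-0.1, 0, 0.03, 0, 0, 0, 0]]]}}

```text
clock: 13.65
eef_pos: [557.9, 2.3, 46.5]
tcp_rot: [-3.141, -0.0, 1.425]
contact_force: [-1.0, 5.2, 2.0]
opening: 0.0
```

{"api": "jog_arm", "payload": {"series": [[[-0.05, 0, 0.02, 0, 0, 0, 0]]]}}

```text
clock: 13.78
eef_pos: [558.0, 2.2, 46.4]
tcp_rot: [-3.141, -0.001, 1.425]
contact_force: [0.4, 6.7, 3.9]
opening: 0.001
```

{"api": "jog_arm", "payload": {"series": [[[-0.05, 0, 0, 0, 0, 0, 0], [-0.05, 0, 0, 0, 0, 0, 0]]]}}

```text
clock: 14.02
eef_pos: [558.0, 2.1, 46.4]
tcp_rot: [-3.142, -0.001, 1.425]
contact_force: [-0.1, 7.7, 1.7]
opening: 0.005
```

{"api": "jog_arm", "payload": {"series": [[[-0.05, 0, 0, 0, 0, 0, 0], [-0.05, 0, 0, 0, 0, 0, 0]]]}}

```text
clock: 14.28
eef_pos: [557.9, 1.9, 46.3]
tcp_rot: [-3.142, -0.002, 1.425]
contact_force: [-0.1, 10.2, 0.9]
opening: 0.0
```

{"api": "jog_arm", "payload": {"series": [[[0.3, 0, 0, 0, 0, 0, 0], [1.5, 0, 0, 0, 0, 0, 0], [3.5, 0, -1, 0, 0, 0, 0], [3.5, 0, -5, 0, 0, 0, 0], [3.5, 0, -8.5, 0, 0, 0, 0]]]}}

```text
clock: 14.9
eef_pos: [563.1, 36.8, 132.9]
tcp_rot: [3.141, 0.0, 1.427]
contact_force: [0.6, -0.3, 0.3]
opening: 0.0
```

Run:
```python
from h import *
import cv2
st();go((0,-149,130),1.432)
n="side";a,b,c,d=(150,240,220,340)
im=r.grab_frame(n)[a:b,c:d,::-1];cv2.imwrite(f"pics/{n}5.png",cv2.resize(im,None,fx=5,fy=5,interpolation=3))
for x in(.1,.2,.3,.4,.8,1.):
  print(x,[((proj('side',world(B,clip('l',x,42,s)))-[220,150]+.5)*5).round(0) for s in(-25,25)])
```

```text
t 14.9 box [  0.6 160.  132.9] Fbox [ 0.59 -0.19  0.26] yaw 1.427 rot [3.141 0.    1.427] q [ 0.06  0.37  1.85 -0.    0.92  0.21]
shift [-30.9    0.1    0.29] rot [ 0.   0.  -0.3]
0.1 [array([204., 347.]), array([137., 323.])]
0.2 [array([201., 350.]), array([134., 327.])]
0.3 [array([199., 353.]), array([131., 329.])]
0.4 [array([196., 355.]), array([129., 332.])]
0.8 [array([188., 359.]), array([120., 335.])]
1.0 [array([185., 357.]), array([116., 333.])]
```

View pics/side5.png

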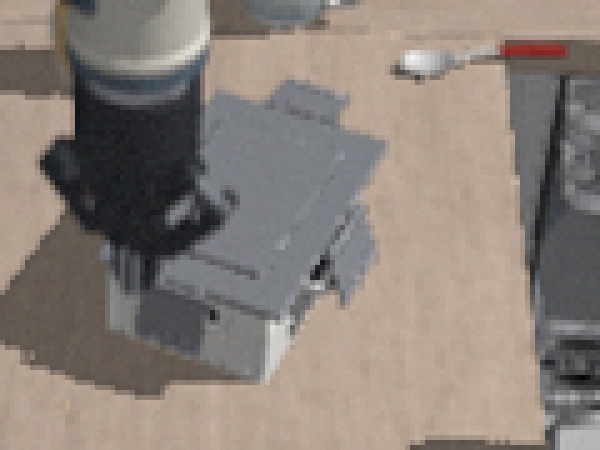

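Left clip's free end is now at about (200,355) and (133,333) in the crop, so it is folded to about 0.3 and staying. Moving to the right side.

{"api": "jog_arm", "payload": {"series": [[[-6, 0, 0, 0, 0, 0, 0], [-12, 0, 0, 0, 0, 0, 0], [-18, 0, 0, 0, 0, 0, 0], [-24, 0, 0, 0, 0, 0, 0], [-30.5, 0, 0, 0, 0, 0, 0]]]}}

```text
clock: 15.58
eef_pos: [519.5, -265.0, 132.0]
tcp_rot: [3.141, 0.0, 1.426]
contact_force: [0.9, -0.3, 0.1]
opening: -0.002
```

Run:
```python
from h import *
import cv2
st();go((0,-148,80),1.432)
for n,(a,b,c,d) in(("side",(130,240,200,340)),("top",(160,270,200,340))):
    im=r.grab_frame(n)[a:b,c:d,::-1];cv2.imwrite(f"pics/{n}6.png",cv2.resize(im,None,fx=5,fy=5,interpolation=3))
for x in(1.1,1.2,1.3,1.4):
  print(x,[((proj('side',world(B,clip('r',x,42,s)))-[200,130]+.5)*5).round(0) for s in(-25,25)])
```

```text
t 15.57 box [  -0.8 -144.9  132. ] Fbox [ 0.94 -0.17  0.07] yaw 1.426 rot [3.141 0.    1.426] q [-0.47  0.4   1.81  0.    0.93 -0.33]
shift [-0.31  0.07  5.2 ] rot [ 0.1  0.  -0.3]
1.1 [array([445., 207.]), array([383., 188.])]
1.2 [array([447., 202.]), array([384., 183.])]
1.3 [array([448., 197.]), array([385., 178.])]
1.4 [array([448., 192.]), array([386., 173.])]
```

View pics/side6.png

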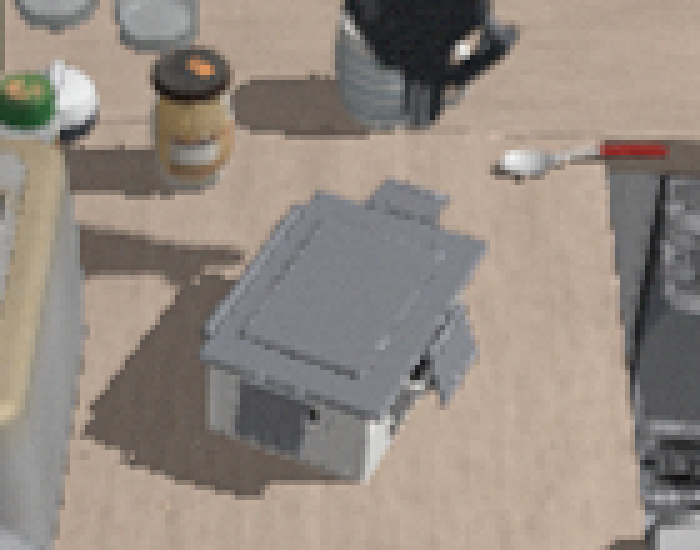

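View pics/top6.png

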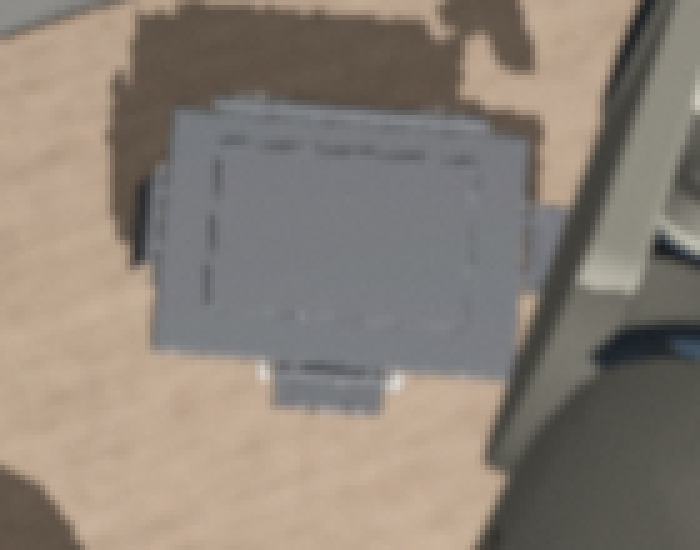

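{"api": "jog_arm", "payload": {"series": [[[-0.2, 0.1, 2, 0, 0, 0, 0], [-0.2, 0.1, 4, 0, 0, 0, 0], [-0.2, 0.1, 5.2, 0, 0, 0, 0], [-0.2, 0.1, 5.7, 0, 0, 0, 0], [-0.15, 0.1, 6.2, 0, 0, 0, 0]]]}}

```text
clock: 16.3
eef_pos: [520.5, -265.4, 69.6]
tcp_rot: [3.141, 0.0, 1.426]
contact_force: [0.1, -0.3, -0.8]
opening: -0.0
```

Run:
```python
from h import *
st()
```

```text
t 16.3 box [   0.2 -145.1   69.6] Fbox [ 0.15 -0.25 -0.8 ] yaw 1.426 rot [3.141 0.    1.426] q [-0.47  0.49  1.84  0.    0.81 -0.33]
```

{"api": "jog_arm", "payload": {"series": [[[0, 0, 0.5, 0, 0, 0, 0], [0.2, 0, 1.0, 0, 0, 0, 0], [0.4, 0, 1.3, 0, 0, 0, 0], [0.65, 0, 1.6, 0, 0, 0, 0], [0.9, 0, 1.8, 0, 0, 0, 0]]]}}

```text
clock: 16.92
eef_pos: [521.2, -256.6, 51.2]
tcp_rot: [3.142, 0.0, 1.426]
contact_force: [0.2, -0.4, 0.7]
opening: -0.0
```

{"api": "jog_arm", "payload": {"series": [[[0.1, 0, 0.1, 0, 0, 0, 0], [0.2, 0, 0.15, 0, 0, 0, 0]]]}}

```text
clock: 17.18
eef_pos: [521.5, -254.7, 49.8]
tcp_rot: [-3.142, 0.0, 1.426]
contact_force: [0.5, -1.2, 0.6]
opening: -0.003
```

Run:
```python
from h import *
st()
```

```text
t 17.18 box [  -0.3 -134.3   49.8] Fbox [ 0.69 -1.14  0.63] yaw 1.426 rot [-3.142  0.     1.426] q [-0.46  0.51  1.86 -0.    0.77 -0.31]
```

{"api": "jog_arm", "payload": {"series": [[[0.1, 0, 0.05, 0, 0, 0, 0]]]}}

```text
clock: 17.3
eef_pos: [521.7, -253.7, 49.3]
tcp_rot: [3.141, 0.0, 1.426]
contact_force: [-0.3, -0.8, 0.5]
opening: -0.001
```

{"api": "jog_arm", "payload": {"series": [[[0.1, 0, 0.05, 0, 0, 0, 0]]]}}

```text
clock: 17.42
eef_pos: [521.8, -252.7, 48.8]
tcp_rot: [3.141, 0.0, 1.426]
contact_force: [-0.4, -2.0, 0.9]
opening: -0.004
```

{"api": "jog_arm", "payload": {"series": [[[0.1, 0, 0.04, 0, 0, 0, 0]]]}}

```text
clock: 17.55
eef_pos: [521.9, -251.7, 48.4]
tcp_rot: [3.141, 0.0, 1.426]
contact_force: [-0.6, -1.7, 0.5]
opening: -0.002
```

{"api": "jog_arm", "payload": {"series": [[[0.1, 0, 0.04, 0, 0, 0, 0]]]}}

```text
clock: 17.68
eef_pos: [522.1, -250.7, 48.0]
tcp_rot: [3.142, 0.0, 1.426]
contact_force: [0.0, -1.8, 0.3]
opening: -0.001
```

{"api": "jog_arm", "payload": {"series": [[[0.1, 0, 0.04, 0, 0, 0, 0]]]}}

```text
clock: 17.8
eef_pos: [522.2, -249.7, 47.6]
tcp_rot: [3.142, 0.0, 1.426]
contact_force: [-0.7, -0.8, 0.2]
opening: 0.002
```

{"api": "jog_arm", "payload": {"series": [[[0.1, 0, 0.04, 0, 0, 0, 0]]]}}

```text
clock: 17.92
eef_pos: [522.4, -248.7, 47.2]
tcp_rot: [3.142, 0.0, 1.426]
contact_force: [-0.8, -1.3, -0.3]
opening: -0.004
```

{"api": "jog_arm", "payload": {"series": [[[0.1, 0, 0.03, 0, 0, 0, 0]]]}}

```text
clock: 18.05
eef_pos: [522.5, -247.8, 46.8]
tcp_rot: [-3.142, 0.0, 1.426]
contact_force: [-0.2, -3.9, 0.2]
opening: -0.002
```

{"api": "jog_arm", "payload": {"series": [[[0.1, 0, 0.03, 0, 0, 0, 0]]]}}

```text
clock: 18.18
eef_pos: [522.6, -247.1, 46.6]
tcp_rot: [3.141, 0.001, 1.426]
contact_force: [-1.7, -5.5, -0.0]
opening: -0.001
```

{"api": "jog_arm", "payload": {"series": [[[0.1, 0, 0.03, 0, 0, 0, 0]]]}}

```text
clock: 18.3
eef_pos: [522.8, -246.3, 46.3]
tcp_rot: [3.141, 0.001, 1.426]
contact_force: [-1.8, -6.0, 1.0]
opening: 0.001
```

{"api": "jog_arm", "payload": {"series": [[[0.1, 0, 0.02, 0, 0, 0, 0]]]}}

```text
clock: 18.42
eef_pos: [523.0, -245.3, 46.1]
tcp_rot: [3.141, 0.001, 1.426]
contact_force: [-0.5, -5.8, -0.1]
opening: -0.001
```

{"api": "jog_arm", "payload": {"series": [[[0.1, 0, 0.02, 0, 0, 0, 0]]]}}

```text
clock: 18.55
eef_pos: [523.1, -244.3, 45.9]
tcp_rot: [3.141, 0.001, 1.426]
contact_force: [-0.3, -5.1, -0.1]
opening: 0.003
```

{"api": "jog_arm", "payload": {"series": [[[0.1, 0, 0.02, 0, 0, 0, 0]]]}}

```text
clock: 18.68
eef_pos: [523.3, -243.1, 45.7]
tcp_rot: [3.141, 0.0, 1.426]
contact_force: [-0.7, -3.9, -0.7]
opening: -0.004
```

{"api": "jog_arm", "payload": {"series": [[[0.1, 0, 0.02, 0, 0, 0, 0]]]}}

```text
clock: 18.8
eef_pos: [523.4, -241.7, 45.4]
tcp_rot: [-3.142, -0.0, 1.425]
contact_force: [0.3, -2.2, 0.1]
opening: -0.0
```

{"api": "jog_arm", "payload": {"series": [[[0.1, 0, 0.02, 0, 0, 0, 0]]]}}

```text
clock: 18.92
eef_pos: [523.5, -240.4, 45.2]
tcp_rot: [-3.141, -0.001, 1.425]
contact_force: [0.8, -0.1, 0.3]
opening: 0.001
```

Snapped (force fell away). On to the rubber stop.

{"api": "jog_arm", "payload": {"series": [[[0.1, 0, 0.02, 0, 0, 0, 0]]]}}

```text
clock: 19.05
eef_pos: [523.6, -239.5, 45.0]
tcp_rot: [-3.141, -0.0, 1.426]
contact_force: [-1.4, -2.6, 1.4]
opening: 0.002
```

{"api": "jog_arm", "payload": {"series": [[[0.1, 0, 0.02, 0, 0, 0, 0]]]}}

```text
clock: 19.18
eef_pos: [523.7, -239.2, 45.0]
tcp_rot: [-3.141, 0.001, 1.426]
contact_force: [-2.8, -6.6, 1.7]
opening: 0.002
```

{"api": "jog_arm", "payload": {"series": [[[0.1, 0, 0.02, 0, 0, 0, 0]]]}}

```text
clock: 19.3
eef_pos: [523.8, -238.8, 44.9]
tcp_rot: [3.142, 0.002, 1.427]
contact_force: [-4.2, -11.2, 1.7]
opening: -0.004
```

{"api": "jog_arm", "payload": {"series": [[[-0.3, 0, 0, 0, 0, 0, 0], [-1.5, 0, 0, 0, 0, 0, 0], [-3.5, 0, 0, 0, 0, 0, 0], [-3.5, 0, -4, 0, 0, 0, 0], [-3.5, 0, -9, 0, 0, 0, 0]]]}}

```text
clock: 19.92
eef_pos: [517.8, -273.5, 134.6]
tcp_rot: [-3.139, -0.001, 1.425]
contact_force: [0.7, -1.1, -0.2]
opening: -0.0
```

{"api": "jog_arm", "payload": {"series": [[[-2, 6, -4, 0, 0, 0, 0], [-5, 11, -8, 0, 0, 0, 0], [-8, 16, -11, 0, 0, 0, 0], [-12, 20, -12, 0, 0, 0, 0], [-12, 20, -12, 0, 0, 0, 0]]]}}

```text
clock: 20.55
eef_pos: [700.7, -424.3, 255.4]
tcp_rot: [3.139, 0.001, 1.424]
contact_force: [0.6, 0.5, 0.4]
opening: -0.0
```

Run:
```python
from h import *
import cv2
st()
for n,(a,b,c,d) in(("side",(130,240,200,340)),("top",(160,270,200,340))):
    f=r.grab_frame(n)[:,:,::-1];cv2.imwrite(f"pics/{n}7f.png",f);im=f[a:b,c:d];cv2.imwrite(f"pics/{n}7.png",cv2.resize(im,None,fx=5,fy=5,interpolation=3))
```

```text
t 20.55 box [ 200.8 -277.5  255.4] Fbox [0.5  0.62 0.4 ] yaw 1.424 rot [3.139e+00 1.000e-03 1.424e+00] q [-0.55  0.65  1.11 -0.    1.38 -0.4 ]
```

View pics/side7.png

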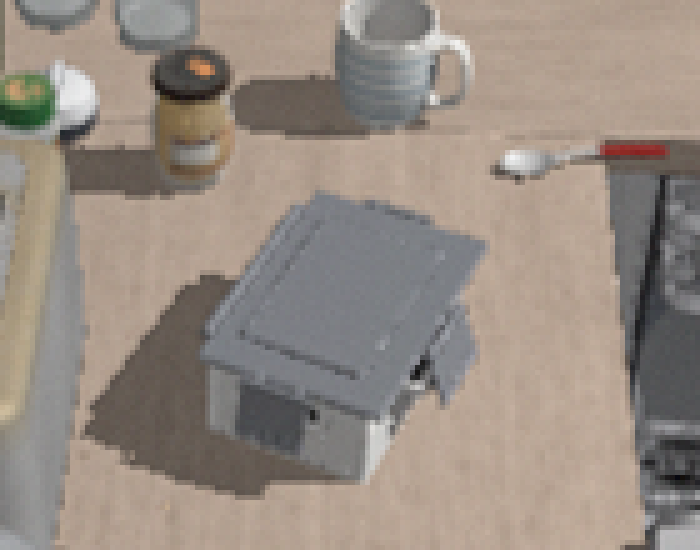

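View pics/top7f.png

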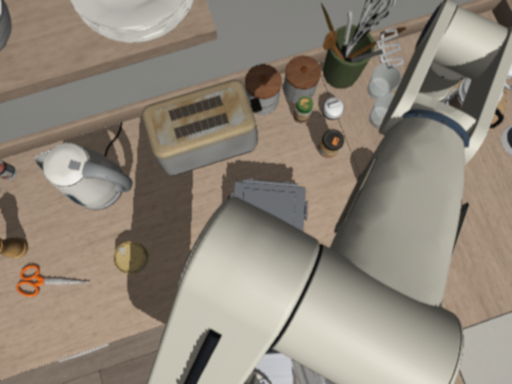

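View pics/top7.png

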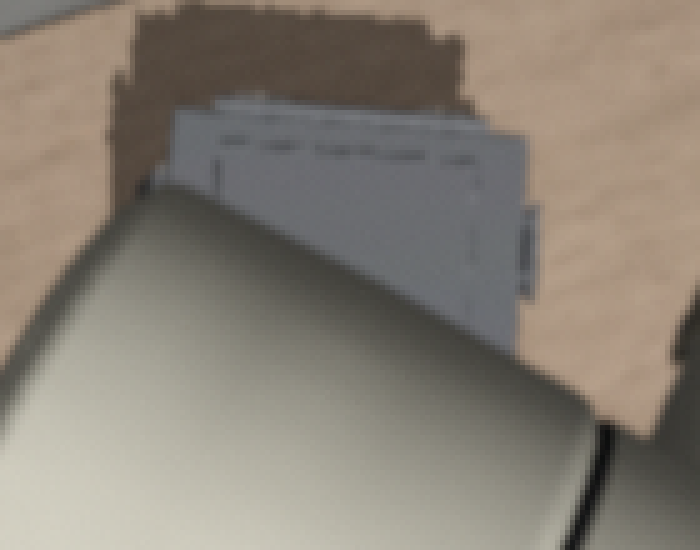

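Run:
```python
from rig import r
print(r.sign_off())
```

```text
the job is handed in; nothing more can be done
None
```

The lid is pressed shut and all three clips are snapped and staying closed on their own. I handed the job in at about 20.6 s with the arm clear of everything.

| Part | Order | Peak force I read | State in the last pictures |
|---|---|---|---|
| Lid | 1 | about 10 N down onto the seal | closed |
| Front clip | 2 | about 12 N at the rubber strip | about 0.4 rad |
| Left clip | 3 | about 10 N at the rubber strip | about 0.3 rad |
| Right clip | 4 | about 12 N at the rubber strip | folded in against the box, angle not measured |

- **Clip snaps:** I felt the force drop clearly on the left and right clips before reaching the rubber. On the front clip the snap fell between two readings. I judged it from the jump in position, the rubber met about 5 mm later, and the clip staying at about 0.4 rad instead of springing back to 0.8 or more.
- **Forces between readings:** forces are only reported at the end of each move, so a brief higher peak in between would not show.
- **Bystanders:** the mug, tin and jar look unmoved in the final pictures.
- **Last view:** the arm partly blocked the top camera, so the front and left clips were finally checked from the side camera only. No check failed.

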